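# Index a gemstone to its next facet by four clicks

## Robot

A 6-joint arm with a two-finger parallel gripper is mounted at the origin on the work surface. World frame = base frame: x ahead of the robot, y to its left, z up, the work surface at z = 0. Lengths are in m, angles in degrees, forces in N, time in s.
With the tool pointing down it reaches from about 0.35 to 0.875 m from the base axis. Payload 4.2 kg.
Tool frame: the origin (TCP) lies on the centre line of the jaws, within the pads' length; the fingertips stand tip_reach ahead of it and the grasp point (between the pads) is the TCP (tip_reach is the distance from the TCP to the fingertips, in m); z points along the fingers, y is the line along which they close (so a half turn about z gives the same grasp; the last joint's range is limited). The gripper opens to 87 mm and grips with 3 to 60 N. Pads are 19 mm wide; open, the fingers measure 117 mm over their backs; the gripper's body (75 mm by 190 mm) begins 51 mm behind the grasp point.
Start: joints at [-54.11, 22.042, 0.453, 0, -68.411, -14.817], TCP at [0.225, -0.583, 0.242] pointing down, gripper open.
Joint ranges: [-179.83, 179.83], [-69.29, 118.12], [-61.27, 80.66], [-181.25, 117.63], [-171.15, -9.14], [-177.46, 177.46]. Speed limits (degrees/s): [159.86, 159.86, 180, 180, 180, 180].

## Interface

Orientations are given as a 3x3 rotation matrix whose columns are the frame's x, y, z axes.
In Python, from station import sense, capture, finish_job, tip_reach gives the robot as it stands.
- The arm moves only by the tool arm_command, never from a script. Its argument "deltas" is a list of rows, each a list of 7 numbers: the turn, a rotation vector about the tool's x, y, z in rad, then the shift along the tool's x, y, z in cm, then the closure, from -1 (fully open) to 1 (shut), so that 0 is half open. In form: [[rx, ry, rz, dx, dy, dz, hand], ...]. A call has 1 to 8 rows; each row is the pose to reach, as a shift and turn from the pose commanded when the call began, along the tool's axes at that moment; what a row does not reach only later rows make up. A row lasts 1/12 s, in which the tool goes at most 41.7 mm and 7.16 degrees, less where a joint would pass 70% of its speed; a pose out of reach is approached as far as the arm can. A call with a gripper value outside its range is refused whole. The fingers move at their own pace and stop on an object; the grip force is fixed at half the most. Time passes only in rows, so rows that repeat a pose let the fingers close. It gives the time, the measured TCP pose, the force, the opening and the grip force at its end, in the units of the state.
- sense(): the state, without advancing time (a new reading comes with each control period).
- capture(name): name is "side" or "top"; returns a dict with "pixels" (384x512x3 uint8, blue, green, red), "fovy" (degrees; the focal length in pixels is half the picture's height over the tangent of half this angle, whatever the lens; pixels are square), "cx", "cy" (the principal point, pixels), "rvec" (rotation vector, rad) and "tvec" (3), from world to camera coordinates, as OpenCV has them. Camera axes: x right, y down, z forward; pixel columns grow to the right and rows downward; lengths in m; the calibration is good to about 2 mm. A picture is of the moment at which its call begins. There is no depth.
- finish_job(): hands the job in; it is judged then, once.
The state is a dict: "time_s": time; "joints": joint angles; "joint_velocities": joint speeds; "effort": joint torques, N m; "tcp_pos": TCP position; "ee_rot": TCP orientation; "wrist_force": force on the tool from outside, world axes, zero at the start; "moment": the same for the moment, N m; "gripper_width": opening from 0.0 (shut) to 1.0 (fully open); "gripper_force": force on a finger pad.
Only numpy, scipy, OpenCV 4.12 (cv2) and the standard library are available. Lean on these libraries where they do the work, as an engineer would, in place of code of your own. Each camera call takes 0.05 s, during which the arm holds its last target. There are 200 camera calls.

## Task

The blue stone stands upright on the green index head for inspection. Using a fingertip, push the black four-armed wheel below it clockwise (seen from above) by exactly four clicks from where it rests now, so that the next of the stone's six main facets comes round, and leave it settled in that click with your hand away. Push gently, do not touch the stone or the dop it is fixed on, and leave the loupe, dial gauge, gem box and paste jar where they are.

Things in the scene. Friction and masses are not known exactly. Their poses are not given: they have to be found in the camera images.
- index_head: Green cast index head bolted to the bench: base plate 120 x 96 x 14 mm, column, bearing 46 mm across up to 84 mm above the bench. Origin: centre of the base's underside, on the wheel's vertical axis; z up, x along the 120 mm side. On its -x side a bracket with a steel spring plunger (the click-stop) reaches 63 mm from the axis, at most 102 mm high.
- index_wheel (a joint): Wheel angle (rad), growing clockwise seen from above, no end stops. 24 clicks a turn: one is 15 degrees (0.262 rad); it rests only at whole multiples of 0.262 (within 0.01) and starts in any notch from 0 to 5. Leaving a notch takes about 3 N at an arm's end, fading to nothing half way; past half way the wheel snaps by itself into the next notch (about 5 mm ahead of a slow finger) and stays.
- wheel_top (a point): On the wheel's axis, level with the arms' tops, 120 mm above the bench. Black finger wheel: hub 36 mm across, four rigid straight arms at right angles, each 10 mm wide and 16 mm high (104 to 120 mm above the bench), round end 13 mm across, reaching 44.5 mm from the axis. The gaps between arms are open from above and outside; a fingertip may go down there to 103 mm above the bench.
- mark_tip (a point): Top of the arm that carries a white line, 40 mm out from the axis, 120 mm above the bench. From wheel_top to here is this arm's direction; the other arms lie at 90, 180 and 270 degrees to it. It moves 40 mm (in a straight line) in four clicks.
- stone: Blue six-sided stone, 17 mm across, on a green-tipped steel dop 6 mm thick; not to be touched. Origin: foot of the dop, on the wheel's axis, 138 mm above the bench; the stone's top is at 169 mm. It turns with the wheel. The brass chuck below it, 22 mm across, reaches from 122 to 138 mm. Under the black wheel is a brass toothed plate 66 mm across, its top at 99 mm.
- loupe: Folded steel loupe lying on the bench, about 46 x 24 x 17 mm. Origin: underside, below the lens. Leave alone.
- dial_gauge: Dial gauge on its back, 58 mm across, 20 mm high, with a stem that reaches 70 mm from its centre along its x. Origin: underside of the case, centre. Leave alone.
- gem_box: Round black gem box with a red stone on white paper, 42 mm across, 20 mm high. Origin: centre of the underside. Leave alone.
- paste_jar: Small closed jar with a blue cap, 48 mm across, 48 mm high. Origin: centre of the underside. Leave alone.

How it is judged:
By the outcome, as a careful person would: the job done as asked, in the order asked, and still so for the second after the job is handed in, with the robot touching nothing.
It also fails if it takes over 42 s, if anything falls off the work surface, if the arm or the gripper's body presses on something with over 40 N, if the wrist force passes 120 N, or if a joint passes its speed limit or range.

## Working session

There is one attempt and no reset: what is moved stays moved. The work goes in short steps, Python scripts to look and compute and a tool call to move; the robot and the scene stay as the last step left them, time stands still between calls to the robot, and variables do not carry over. Pictures are saved under pics/ and viewed, at most 10 in all, crops included, and the job is handed in when it is done.

Besides the shell and the picture viewer there is one more tool, called as a command line: name --pt "numbers of a row" for each row, then --argument value for the rest. arm_command: Moves the arm, as the interface text tells. Its arguments: {"type":"object","properties":{"deltas":{"type":"array"}},"required":["deltas"]}

```bash
mkdir -p pics
python3 - <<'E'
from station import *
import cv2,numpy as np
s=sense();print(s['time_s'],s['tcp_pos'],np.round(s['ee_rot'],3),s['gripper_width'],tip_reach)
for n in('side','top'):
    c=capture(n);cv2.imwrite(f'pics/{n}0.png',c['pixels']);np.savez(f'{n}0.npz',**c)
    R=cv2.Rodrigues(np.array(c['rvec']))[0];print(n,c['fovy'],c['cx'],c['cy'],-R.T@np.array(c['tvec']).ravel(),R[2])
E
```

```text
0.0 [ 0.22455858 -0.58266007  0.24044697] [[-0.933 -0.359 -0.001]
 [-0.359  0.933  0.002]
 [ 0.     0.002 -1.   ]] 0.9978038829317215 0.019
side 54.23588104676913 253.90174755461896 193.7353705213015 [0.27840536 0.61266488 0.72649914] [ 0.29110169 -0.67069498 -0.68222287]
top 55.584212037685504 258.4771200752813 193.75468732585801 [ 4.44225812e-01 -5.87506222e-04  9.60383598e-01] [ 0.09998064 -0.02872568 -0.99457464]
```

View pics/side0.png

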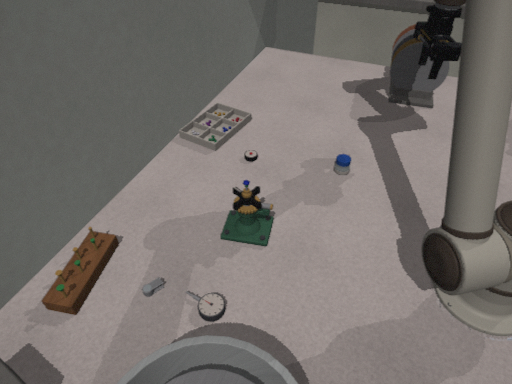

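View pics/top0.png

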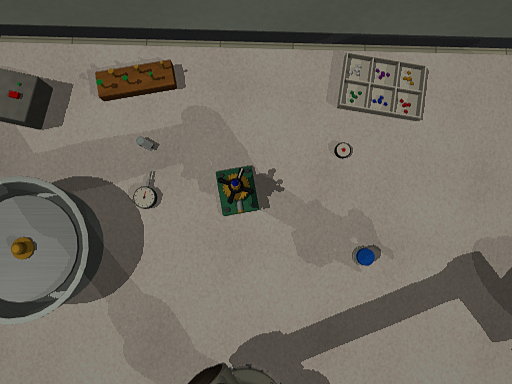

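The side view shows the head at about (247,212), and the top view shows it at (237,190) with its plunger bracket towards (240,208). The white line seems to point to about (242,171). I'll enlarge both.

```bash
cat > h.py <<'E'
import cv2,numpy as np
def cam(c):
    f=192/np.tan(np.radians(float(c['fovy']))/2)
    return np.array([[f,0,c['cx']],[0,f,c['cy']],[0,0,1]],float),np.array(c['rvec'],float).ravel(),np.array(c['tvec'],float).ravel()
def ray(c,uv,z):
    K,r,t=cam(c);R=cv2.Rodrigues(r)[0];o=-R.T@t
    d=R.T@np.linalg.solve(K,[uv[0],uv[1],1]);return o+d*(z-o[2])/d[2]
def proj(c,P):
    K,r,t=cam(c);return cv2.projectPoints(np.array(P,float).reshape(-1,3),r,t,K,None)[0][:,0]
E
python3 - <<'E'
from h import *
t=np.load('top0.npz');s=np.load('side0.npz')
a=cv2.resize(t['pixels'][160:220,205:275],None,fx=5.6,fy=5.6*1,interpolation=cv2.INTER_CUBIC)
b=cv2.resize(s['pixels'][170:250,210:285],None,fx=5.2,fy=5.2,interpolation=cv2.INTER_CUBIC)
H=max(a.shape[0],b.shape[0]);P=lambda i:cv2.copyMakeBorder(i,0,H-i.shape[0],0,0,0)
cv2.imwrite('pics/z0.png',np.hstack([P(a),P(b)]))
# green base, stone centroid
for n,c in(('top',t),('side',s)):
    p=c['pixels'];h=cv2.cvtColor(p,cv2.COLOR_BGR2HSV)
    roi=np.zeros(p.shape[:2],np.uint8);roi[165:250,210:285]=1
    if n=='top':roi[:]=0;roi[160:220,210:265]=1
    blue=cv2.inRange(h,(108,150,60),(130,255,255))*roi
    g=cv2.inRange(h,(60,80,20),(95,255,255))*roi
    v,u=np.nonzero(blue);print(n,'blue',len(u),u.mean(),v.mean(),ray(c,(u.mean(),v.mean()),.160))
    pts=np.argwhere(g)[:,::-1].astype(np.int32);r=cv2.minAreaRect(pts);bx=cv2.boxPoints(r);print(r)
    for q in bx:print(q,ray(c,q,.014))
E
```

```text
top blue 32 234.90625 182.59375 [0.54879359 0.0287018  0.16      ]
((236.76177978515625, 190.48321533203125), (44.66282653808594, 36.20527648925781), 79.99201965332031)
[215.05373 171.63757] [0.5960441 0.0864349 0.014    ]
[250.70808 165.34564] [ 0.61420215 -0.006694    0.014     ]
[258.46985 209.32886] [ 0.4986532  -0.02832497  0.014     ]
[222.81548 215.62079] [0.48123655 0.06384691 0.014     ]
side blue 17 245.88235294117646 182.41176470588235 [0.55197674 0.02786443 0.16      ]
((249.91177368164062, 215.3529510498047), (46.081764221191406, 57.48093795776367), 14.03624439239502)
[220.58826 237.64706] [0.59602105 0.09067023 0.014     ]
[234.52942 181.88235] [ 0.65365705 -0.11234823  0.014     ]
[279.2353  193.05884] [ 0.51831157 -0.11758517  0.014     ]
[265.29413 248.82355] [0.48091602 0.08034173 0.014     ]
```

View pics/z0.png

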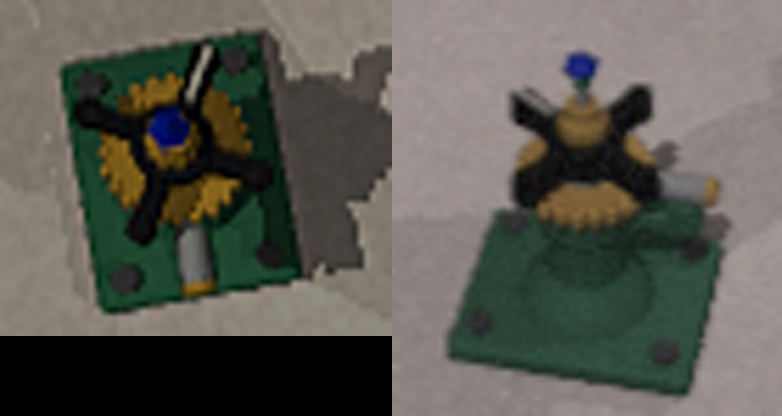

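The enlarged top view shows the white-lined arm ending at crop (210,45). The other arm ends are at (85,110), (143,237) and (265,177), and the plunger is at (195,260), on the side facing the robot. I'll turn these into positions.

```bash
cat > plan.py <<'E'
from h import *
t=np.load('top0.npz')
tips=[ray(t,(205+x/5.6-.4,160+y/5.6-.4),.12)[:2] for x,y in((210,45),(265,177),(143,237),(85,110))]
C=np.mean(tips,0);print('hub',C)
a=[]
for i,p in enumerate(tips):
    d=p-C;a.append((np.degrees(np.arctan2(d[1],d[0]))+90*i+180)%360-180);print(np.linalg.norm(d),a[-1])
print('theta',np.mean(a))
w=[ray(t,(205+x/5.6-.4,160+y/5.6-.4),.12)[:2] for x,y in((193,98),(210,48))];d=w[1]-w[0];print('line',np.degrees(np.arctan2(d[1],d[0])))
E
python3 plan.py
```

```text
hub [0.54852927 0.02754524]
0.043091001898327326 -18.320983980821552
0.03971181769539419 -20.777263827393654
0.041682470125216926 -17.971730493736572
0.039930482376894366 -18.740871642822754
theta -18.952712486193633
line -17.698169174586987
```

arm_command --pt "0 0 -0.11 -3 2.35 0 1" --pt "0 0 -0.22 -6 4.7 0 1" --pt "0 0 -0.33 -9 7.05 0 1" --pt "0 0 -0.44 -12 9.4 0 1" --pt "0 0 -0.55 -15 11.75 0 1" --pt "0 0 -0.66 -18 14.1 0 1" --pt "0 0 -0.77 -21 16.45 0 1" --pt "0 0 -0.87 -24 18.8 0 1"

```text
time_s: 0.77
tcp_pos: [0.3814, -0.3196, 0.2413]
ee_rot: [[-0.322, -0.947, -0.0], [-0.947, 0.322, 0.0], [-0.0, 0.001, -1.0]]
wrist_force: [1.2, -0.1, 0.7]
gripper_width: 0.477
gripper_force: 0.0
```

```bash
cat > go.py <<'E'
import sys;from station import *;import numpy as np
from scipy.spatial.transform import Rotation as Ro
C=np.array([.5487,.028])
def tgt(th,a,b,ztip):  # th: arm direction deg; tool y = th+180; a radial m, b ccw offset m
    e=lambda q:np.array([np.cos(np.radians(q)),np.sin(np.radians(q))])
    p=C+a*e(th)+b*e(th+90);y=np.r_[e(th+180),0];z=np.array([0,0,-1.]);x=np.cross(y,z)
    return np.r_[p,ztip+tip_reach],np.c_[x,y,z]
def delta(th,a,b,zt):
    s=sense();R=np.array(s['ee_rot']);p,T=tgt(th,a,b,zt)
    return np.round(np.r_[Ro.from_matrix(R.T@T).as_rotvec(),R.T@(p-s['tcp_pos'])*100],3)
if __name__=='__main__':
    s=sense();print(s['time_s'],s['tcp_pos'],np.round(s['wrist_force'],2),s['gripper_width'],s['joints'])
    for q in sys.argv[1:]:print(q,delta(*map(float,q.split(','))))
E
python3 go.py -19,.042,.022,.22
```

```text
0.7667 [ 0.38140569 -0.31960618  0.24129851] [ 1.16 -0.1   0.68] 0.476533644165955 [-2.12372879e+01  9.60424325e+00 -1.69844971e+01 -1.24531453e-02
 -6.34410832e+01  2.45505976e+00]
-19,.042,.022,.22 [ 1.0000e-03  0.0000e+00  4.0000e-03 -4.0481e+01 -8.8510e+00  2.3400e-01]
```

arm_command --pt "0 0 0 -3.8 -0.85 0 1" --pt "0 0 0 -7.6 -1.7 0 1" --pt "0 0 0 -11.4 -2.5 0 1" --pt "0 0 0 -15.2 -3.3 0 1" --pt "0 0 0 -19 -4.2 0 1" --pt "0 0 0 -22.8 -5 0 1" --pt "0 0 0 -26.6 -5.8 0 1" --pt "0 0 0 -30.4 -6.6 0 1"

```text
time_s: 1.43
tcp_pos: [0.5432, -0.0538, 0.2413]
ee_rot: [[-0.327, -0.945, -0.001], [-0.945, 0.327, 0.0], [0.0, 0.001, -1.0]]
wrist_force: [0.6, -0.1, 0.3]
gripper_width: 0.009
gripper_force: 0.0
```

arm_command --pt "0 0 0 -3.5 -0.8 0 1" --pt "0 0 0 -7 -1.5 0 1" --pt "0 0 0 -10 -2.2 0 1" --pt "0 0 0 -10 -2.2 0 1" --pt "0 0 0 -10 -2.2 0 1" --pt "0 0 0 -10 -2.2 0 1"

```text
time_s: 1.93
tcp_pos: [0.5958, 0.0314, 0.2409]
ee_rot: [[-0.327, -0.945, -0.002], [-0.945, 0.327, -0.0], [0.001, 0.001, -1.0]]
wrist_force: [-0.7, 0.2, -0.9]
gripper_width: 0.005
gripper_force: 0.0
```

```bash
python3 go.py -19,.042,.022,.22 -19,.042,.022,.109
python3 - <<'E'
from station import *;from h import *
c=[capture(n) for n in('top','side')]
P=[proj(c[i],[.5956,.0351,.109])[0].astype(int) for i in(0,1)]
o=[cv2.resize(k['pixels'][p[1]-60:p[1]+60,p[0]-50:p[0]+50],None,fx=4,fy=4,interpolation=cv2.INTER_CUBIC) for k,p in zip(c,P)]
cv2.imwrite('pics/z1.png',np.hstack(o))
E
```

```text
1.9333 [0.5957559  0.03143475 0.24088206] [-0.74  0.24 -0.88] 0.005446223508919286 [ 1.85522710e+01  1.93529773e+01 -3.70586146e+00 -1.07667216e-02
 -6.70388051e+01 -3.76197137e+01]
-19,.042,.022,.22 [ 0.001 -0.001 -0.001 -0.343  0.138  0.188]
-19,.042,.022,.109 [ 1.0000e-03 -1.0000e-03 -1.0000e-03 -3.5300e-01  1.2100e-01  1.1288e+01]
```

View pics/z1.png

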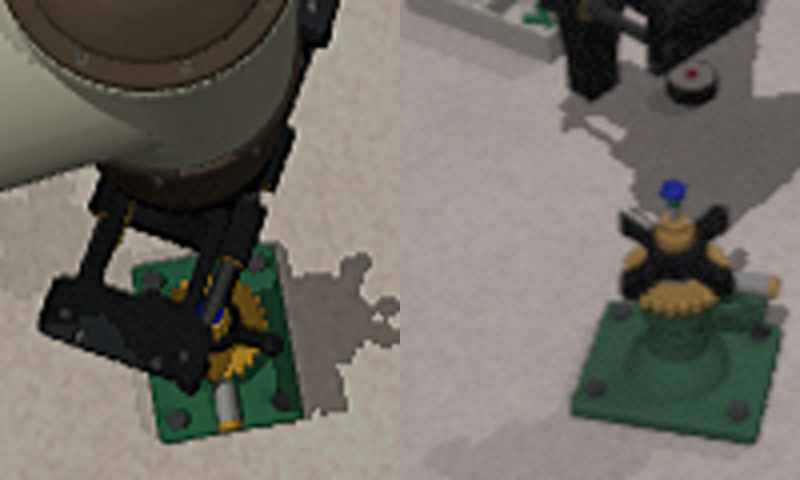

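The top view shows the shut gripper over the gap at crop (235,250). Its 190 mm crossbeam reaches over the stone side, at crop (120,330). It should clear the stone by about 13 mm with the tip at 112 mm, so I'll descend in two stages and watch the force.

arm_command --pt "0 0 0 -0.35 0.12 0 1" --pt "0 0 0 -0.35 0.12 1.5 1" --pt "0 0 0 -0.35 0.12 3 1" --pt "0 0 0 -0.35 0.12 4.5 1" --pt "0 0 0 -0.35 0.12 6 1" --pt "0 0 0 -0.35 0.12 7 1" --pt "0 0 0 -0.35 0.12 7.5 1" --pt "0 0 0 -0.35 0.12 7.5 1"

```text
time_s: 2.7
tcp_pos: [0.5957, 0.0348, 0.1656]
ee_rot: [[-0.328, -0.945, -0.002], [-0.945, 0.328, -0.001], [0.001, 0.002, -1.0]]
wrist_force: [0.0, -0.7, -1.1]
gripper_width: 0.006
gripper_force: 0.0
```

```bash
python3 go.py -19,.042,.022,.112
python3 - <<'E'
from station import *;from h import *
c=[capture(n) for n in('top','side')]
P=[proj(c[i],[.57,.03,.14])[0].astype(int) for i in(0,1)]
o=[cv2.resize(k['pixels'][p[1]-60:p[1]+60,p[0]-50:p[0]+50],None,fx=4,fy=4,interpolation=cv2.INTER_CUBIC) for k,p in zip(c,P)]
cv2.imwrite('pics/z2.png',np.hstack(o))
E
```

```text
2.7 [0.59568818 0.03479398 0.16563533] [ 0.01 -0.66 -1.12] 0.006307317334314322 [ 1.88725212e+01  2.29640694e+01 -9.69384021e+00 -9.45992182e-03
 -5.74579462e+01 -3.79878562e+01]
-19,.042,.022,.112 [ 2.000e-03 -1.000e-03 -2.000e-03 -3.200e-02  1.600e-02  3.464e+00]
```

View pics/z2.png

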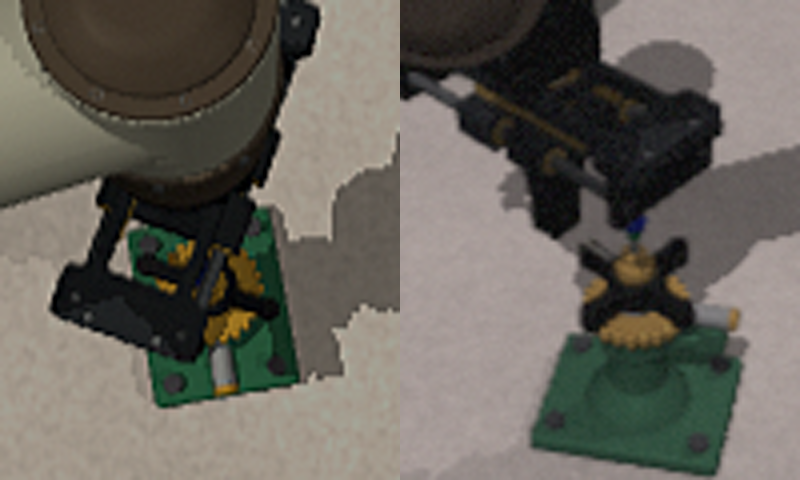

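The side view shows the finger block at crop (555,225), behind the wheel gap. The body's end plate is at (660,170), well above the stone at (637,225). I'll lower the last 34 mm.

arm_command --pt "0 0 0 0 0 0.8 1" --pt "0 0 0 0 0 1.6 1" --pt "0 0 0 0 0 2.4 1" --pt "0 0 0 0 0 3.0 1" --pt "0 0 0 0 0 3.4 1" --pt "0 0 0 0 0 3.4 1" --pt "0 0 0 0 0 3.4 1"

```text
time_s: 3.38
tcp_pos: [0.5963, 0.0352, 0.1322]
ee_rot: [[-0.327, -0.945, -0.001], [-0.945, 0.327, -0.0], [0.001, 0.0, -1.0]]
wrist_force: [0.3, 0.9, -0.7]
gripper_width: 0.002
gripper_force: 0.0
```

```bash
python3 go.py -19,.042,.022,.112 -28,.042,.020,.112 -37,.042,.018,.112 -46,.042,.018,.112
python3 - <<'E'
from station import *;from h import *
c=capture('side');p=proj(c,[.57,.03,.14])[0].astype(int)
cv2.imwrite('pics/z3.png',cv2.resize(c['pixels'][p[1]-45:p[1]+55,p[0]-60:p[0]+60],None,fx=6,fy=6,interpolation=cv2.INTER_CUBIC))
E
```

```text
3.3833 [0.59631626 0.03523081 0.1322026 ] [ 0.28  0.89 -0.68] 0.0020971434922929383 [ 1.89020103e+01  2.49543426e+01 -1.19230949e+01  1.14724604e-02
 -5.31589474e+01 -3.79846231e+01]
-19,.042,.022,.112 [ 0.    -0.001 -0.001  0.034  0.067  0.12 ]
-28,.042,.020,.112 [ 0.    -0.001  0.156  0.915 -0.196  0.121]
-37,.042,.018,.112 [ 0.000e+00 -1.000e-03  3.130e-01  1.819e+00 -2.860e-01  1.210e-01]
-46,.042,.018,.112 [ 0.000e+00 -1.000e-03  4.700e-01  2.536e+00 -2.960e-01  1.210e-01]
```

View pics/z3.png

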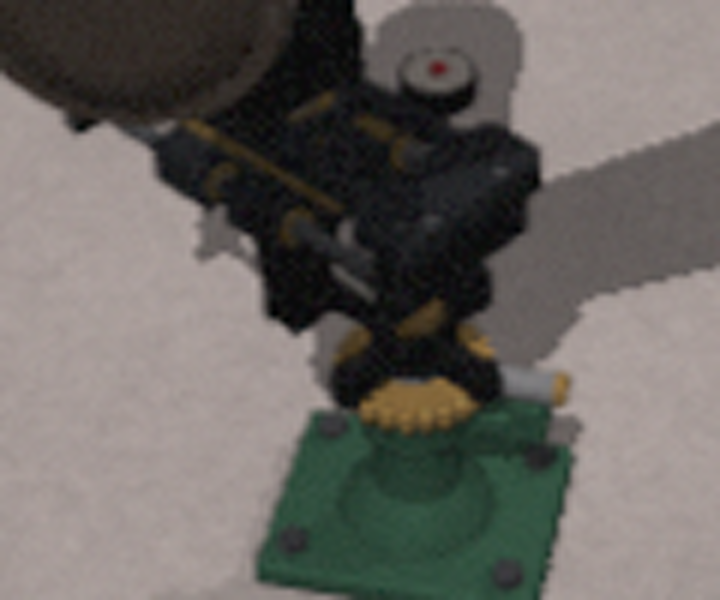

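The finger is down in the gap at crop (290,315) with no force, and the end plate stays above the stone. Next I'll work out the arc rows for the push.

Run:
```python
from go import *
for th,b in((-19,.019),(-19,.016),(-21.5,.016),(-24,.016),(-26.5,.016),(-29,.016),(-31.5,.016),(-34,.016)):print(delta(th,.042,b,.112))
print()
p0,R=tgt(0,.042,.016,.112)
for k in range(1,9):
    p,_=tgt(-2.5*k,.042,.016,.112);print(round(np.radians(2.5*k),3),np.round(R.T@(p-p0)*100,2))
```

```text
[-0.    -0.    -0.001  0.348  0.086  0.162]
[-0.    -0.    -0.001  0.648  0.086  0.162]
[-0.    -0.     0.042  0.833  0.02   0.162]
[-0.    -0.     0.086  1.02  -0.038  0.162]
[-0.    -0.     0.13   1.21  -0.088  0.162]
[-0.    -0.     0.173  1.402 -0.129  0.162]
[-0.    -0.     0.217  1.595 -0.162  0.162]
[-0.    -0.     0.261  1.79  -0.187  0.162]

0.044 [ 0.18 -0.07  0.  ]
0.087 [ 0.37 -0.12  0.  ]
0.131 [ 0.56 -0.17  0.  ]
0.175 [ 0.75 -0.21  0.  ]
0.218 [ 0.95 -0.25  0.  ]
0.262 [ 1.14 -0.27  0.  ]
0.305 [ 1.34 -0.29  0.  ]
0.349 [ 1.53 -0.29  0.  ]
```

arm_command --pt "0 0 0 0.35 0.08 0 1" --pt "0 0 0 0.65 0.08 0 1" --pt "0 0 0.042 0.83 0.02 0 1" --pt "0 0 0.086 1.02 -0.04 0 1" --pt "0 0 0.13 1.21 -0.09 0 1" --pt "0 0 0.173 1.4 -0.13 0 1" --pt "0 0 0.217 1.6 -0.16 0 1" --pt "0 0 0.26 1.79 -0.19 0 1"

```text
time_s: 4.1
tcp_pos: [0.5927, 0.0181, 0.133]
ee_rot: [[-0.561, -0.828, 0.002], [-0.828, 0.561, 0.002], [-0.002, -0.001, -1.0]]
wrist_force: [0.2, 4.2, -0.6]
gripper_width: 0.006
gripper_force: 2.1
```

```bash
python3 go.py -34,.042,.016,.112 -54,.042,.016,.112
```

```text
4.1 [0.59271683 0.01809865 0.13303492] [ 0.22  4.16 -0.57] 0.006354182998533803 [ 17.35859286  24.46007852 -12.59554677  -0.05919388 -52.80454158
 -51.44551027]
-34,.042,.016,.112 [-0.001  0.002 -0.002  0.041  0.003  0.203]
-54,.042,.016,.112 [-0.     0.003  0.347  1.573 -0.294  0.2  ]
```

arm_command --pt "0 0 0.044 0.18 -0.07 0 1" --pt "0 0 0.087 0.37 -0.12 0.1 1" --pt "0 0 0.131 0.56 -0.17 0.1 1" --pt "0 0 0.175 0.75 -0.21 0.1 1" --pt "0 0 0.218 0.95 -0.25 0.1 1" --pt "0 0 0.262 1.14 -0.27 0.1 1" --pt "0 0 0.305 1.34 -0.29 0.1 1" --pt "0 0 0.349 1.53 -0.29 0.1 1"

```text
time_s: 4.77
tcp_pos: [0.587, 0.0042, 0.1322]
ee_rot: [[-0.81, -0.586, 0.003], [-0.586, 0.81, 0.002], [-0.004, -0.0, -1.0]]
wrist_force: [1.1, 2.5, 0.2]
gripper_width: 0.005
gripper_force: 1.0
```

```bash
python3 go.py -54,.042,.016,.112 -69,.042,.016,.112;  python3 - <<'E'
from station import *;from h import *
c=capture('top');p=proj(c,[.5487,.028,.12])[0].astype(int);print(p-35)
cv2.imwrite('pics/z4.png',cv2.resize(c['pixels'][p[1]-35:p[1]+35,p[0]-35:p[0]+35],None,fx=8,fy=8,interpolation=cv2.INTER_CUBIC));np.savez('top4.npz',**c)
E
```

```text
4.7667 [0.5870463  0.00416192 0.13218915] [1.12 2.48 0.2 ] 0.004862942245847868 [ 1.61763933e+01  2.39741226e+01 -1.35605190e+01 -6.26700851e-02
 -5.22547545e+01 -7.02385409e+01]
-54,.042,.016,.112 [-0.     0.004 -0.002  0.102 -0.018  0.119]
-69,.042,.016,.112 [ 0.     0.004  0.26   1.243 -0.291  0.114]
[200 149]
```

View pics/z4.png

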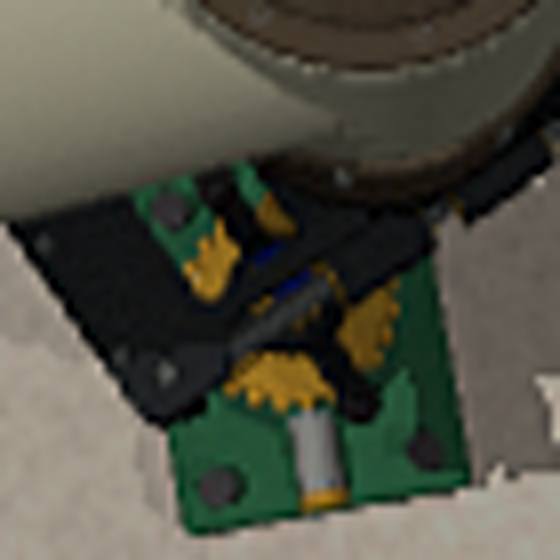

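The top view shows the arm 90° clockwise of the marked one ending at crop (362,400). That puts the marked arm near -55°, just past the second click, and it agrees with the finger angle of -54°. I'll push on to about -75°, past the last half-way point at -71.5°.

arm_command --pt "0 0 0.044 0.18 -0.07 0 1" --pt "0 0 0.087 0.37 -0.12 0.1 1" --pt "0 0 0.131 0.56 -0.17 0.1 1" --pt "0 0 0.175 0.75 -0.21 0.1 1" --pt "0 0 0.218 0.95 -0.25 0.1 1" --pt "0 0 0.262 1.14 -0.27 0.1 1" --pt "0 0 0.305 1.34 -0.29 0.1 1" --pt "0 0 0.349 1.55 -0.29 0.1 1"

```text
time_s: 5.48
tcp_pos: [0.5754, -0.0082, 0.1309]
ee_rot: [[-0.961, -0.275, 0.001], [-0.275, 0.961, 0.0], [-0.001, -0.0, -1.0]]
wrist_force: [0.2, 0.3, 0.7]
gripper_width: 0.004
gripper_force: 0.5
```

```bash
python3 go.py -74,.042,.016,.112 -76,.042,.016,.112;  python3 - <<'E'
from station import *;from h import *
c=capture('top');p=proj(c,[.5487,.028,.12])[0].astype(int);print(p-35)
cv2.imwrite('pics/z5.png',cv2.resize(c['pixels'][p[1]-35:p[1]+35,p[0]-35:p[0]+35],None,fx=8,fy=8,interpolation=cv2.INTER_CUBIC));np.savez('top5.npz',**c)
E
```

```text
5.4833 [ 0.57535814 -0.00823356  0.13088674] [0.25 0.25 0.67] 0.004340401570628078 [ 1.53084009e+01  2.31231431e+01 -1.52410608e+01  1.12668754e-02
 -5.15991649e+01 -8.93494622e+01]
-74,.042,.016,.112 [-0.     0.001 -0.001 -0.036  0.018 -0.011]
-76,.042,.016,.112 [-0.     0.001  0.034  0.111 -0.036 -0.011]
[200 149]
```

View pics/z5.png

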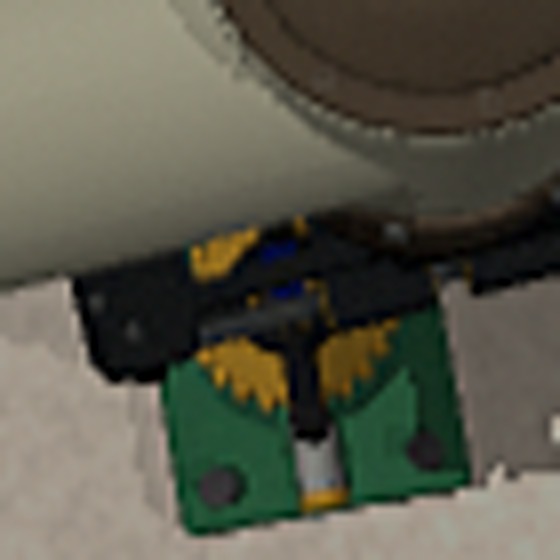

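The nearer arm now points straight along the plunger, with its end at crop (312,432), which is about -169°. So the marked arm is at -79°, the fourth click, and there is no force on the finger. I'll back off and lift.

arm_command --pt "0 0 0 -0.3 0 0 1" --pt "0 0 0 -0.5 0 0 1" --pt "0 0 0 -0.5 0 -1 1" --pt "0 0 0 -0.5 0 -3 1" --pt "0 0 0 -0.5 0 -5.5 1" --pt "0 0 0 -0.5 0 -8 1" --pt "0 0 0 -0.5 0 -10 1" --pt "0 0 0 -0.5 0 -12 1"

```text
time_s: 6.2
tcp_pos: [0.5803, -0.0067, 0.2529]
ee_rot: [[-0.961, -0.277, 0.002], [-0.277, 0.961, 0.0], [-0.002, -0.0, -1.0]]
wrist_force: [0.1, -1.2, -0.0]
gripper_width: 0.007
gripper_force: 0.0
```

arm_command --pt "0 0 0 3.5 0 0 1" --pt "0 0 0 7 0 0 1" --pt "0 0 0 10.5 0 0 1" --pt "0 0 0 14 0 0 1" --pt "0 0 0 17 4 0 1" --pt "0 0 0 17 -4 0 1" --pt "0 0 0 17 -8 0 1" --pt "0 0 0 17 -12 0 1"

```text
time_s: 6.87
tcp_pos: [0.443, -0.1398, 0.2526]
ee_rot: [[-0.958, -0.286, 0.004], [-0.286, 0.958, -0.0], [-0.003, -0.001, -1.0]]
wrist_force: [1.8, 0.7, -0.0]
gripper_width: 0.007
gripper_force: 0.0
```

arm_command --pt "0 0 0 0 -4 0 1" --pt "0 0 0 0 -8 0 1" --pt "0 0 0 0 -12 0 1" --pt "0 0 0 0 -16 0 1" --pt "0 0 0 0 -18 0 1" --pt "0 0 0 0 -18 0 1" --pt "0 0 0 0 -18 0 1"

```text
time_s: 7.45
tcp_pos: [0.4919, -0.3155, 0.2504]
ee_rot: [[-0.962, -0.275, -0.001], [-0.275, 0.962, 0.0], [0.001, 0.001, -1.0]]
wrist_force: [-0.9, 0.6, 0.5]
gripper_width: 0.006
gripper_force: 0.0
```

Run:
```python
from station import *;from h import *
c=[capture('top'),capture('side')];p=proj(c[0],[.5487,.028,.12])[0].astype(int);print(p-35)
a=cv2.resize(c[0]['pixels'][p[1]-35:p[1]+35,p[0]-35:p[0]+35],None,fx=5.5,fy=5.5,interpolation=cv2.INTER_CUBIC)
b=c[1]['pixels'];b=cv2.resize(b[100:330,100:400],(400,385))
cv2.imwrite('pics/z6.png',np.hstack([a,b]))
for th in(-64,-79,-94):
    r=np.radians(th);print(th,(proj(c[0],[.5487+.04*np.cos(r),.028+.04*np.sin(r),.12])[0]-(p-35))*5.5)
```

```text
[200 149]
-64 [282.6267068  157.42465396]
-79 [290.1730866 180.7312632]
-94 [291.38742788 205.22155115]
```

View pics/z6.png

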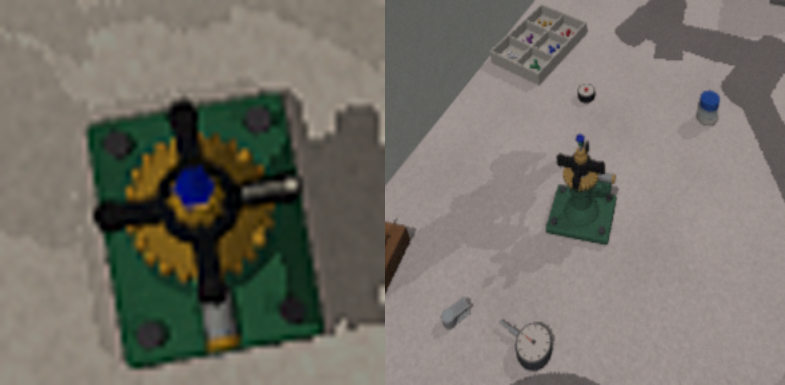

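The white-lined arm tip is at crop (290,184). That matches -79° (predicted (290,181)), exactly four clicks on. The stone is upright and the other objects haven't moved.

```bash
python3 -c "from station import *;print(finish_job())"
```

```text
the job is handed in; nothing more can be done
None
```

I pushed the wheel exactly four clicks clockwise; the final picture shows it settled in that notch with the hand clear, the stone upright and the other objects where they were, and the job is handed in.

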